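Blow the dust off a battery pack

ROBOT

A 6-joint arm with a two-finger parallel gripper is mounted at the origin on the work surface. World frame = base frame: x ahead of the robot, y to its left, z up, the work surface at z = 0. Lengths are in m, angles in rad, forces in N, time in s.
With the tool pointing down it reaches from about 0.375 to 0.975 m from the base axis. Payload 3.8 kg.
Tool frame: the origin (TCP) lies at the centre of the arm's flange, where the gripper is bolted on; the fingertips stand 173 mm ahead of it and the grasp point (between the pads) lies 155 mm ahead of it (bot.tip_reach is the distance from the TCP to the fingertips, in m); z points along the fingers, y is the line along which they close (so a half turn about z gives the same grasp; the last joint's range is limited). The gripper opens to 85 mm and grips with 20 to 120 N. Pads are 22 mm wide; open, the fingers measure 114 mm over their backs; the gripper's body (76 mm by 85 mm) begins 54 mm behind the grasp point. The pads swing forward as they close: fully open they stand 13 mm farther back than shut.
Start: joints at [1.28, 0.264, 1.604, -0, 1.274, -0.037], TCP at [0.169, 0.653, 0.405] pointing down, gripper open.
Joint ranges: [-2.63, 2.63], [-0.94, 2.18], [0.31, 2.57], [-1.31, 4.45], [0, 2.66], [-2.55, 2.55]. Speed limits (rad/s): [2.57, 2.57, 3.14, 3.14, 3.14, 3.14].

INTERFACE

Orientations are given as a rotation vector (axis times angle).
In Python, from workcell import bot gives the robot as it stands.
- The arm moves only by the tool drive_tool, never from a script. Its arguments are lists of equal length, an entry for each row: "claw": the finger opening in mm, from 0 to 85.4; "slide": the shift along the world's x, y, z each as a share of 0.5 m, from -1 to 1, a list of three; "yaw": the turn about the world's z as a share of 180 degrees, from -1 to 1. A call has 1 to 8 rows; each row is the pose to reach, as a shift and turn from the pose commanded when the call began, turning the shorter way round; what a row does not reach only later rows make up. A row lasts 1/12 s, in which the tool goes at most 41.7 mm and 7.16 degrees, less where a joint would pass 70% of its speed; a pose out of reach is approached as far as the arm can. A call with a number of a shift or a turn outside -1 to 1 is refused whole. A call with a gripper value outside its range is refused whole. The fingers move at their own pace and stop on an object; "newtons" is the grip in N (left out, the last holds). Time passes only in rows, so rows that repeat a pose let the fingers close. It gives the time, the measured TCP pose, the force, the opening and the grip force at its end, in the units of the state.
- bot.read_state(): the state, without advancing time (a new reading comes with each control period).
- bot.read_camera(name): name is "scene" or "top" or "wrist"; returns a dict with "color" (420x560x3 uint8, red, green, blue), "depth" (420x560 float32, m along the optical axis (not along the pixel's ray), 0 where there is no reading), "mtx" (3x3 intrinsics, pixels), "eye" and "rotation" of the camera in the world. Camera axes: x right, y up, looking along -z (the intrinsics and any distortion apply to the point x, -y, -z); pixel columns grow to the right and rows downward; lengths in m; the calibration is good to about 2 mm. The wrist camera is an equidistant fisheye: a pixel r from the principal point sees the ray r / f radians off the axis. A picture is of the moment at which its call begins.
- bot.finish_job(): hands the job in; it is judged then, once.
The state is a dict: "time": time; "q": joint angles; "joint_vel": joint speeds; "joint_torque": joint torques, N m; "tool_pos": TCP position; "tcp_rot": TCP orientation; "wrist_force": force on the tool from outside, world axes, zero at the start; "torque": the same for the moment, N m; "width": opening from 0.0 (shut) to 1.0 (fully open); "grip_force": force on a finger pad.
Only numpy, scipy, OpenCV 4.12 (cv2) and the standard library are available. Lean on these libraries where they do the work, as an engineer would, in place of code of your own. Each camera call takes 0.05 s, during which the arm holds its last target. There are 200 camera calls.

TASK

Take the battery pack with the orange band out of the pocket tray and lay it flat in the raised green cradle of the blow-off stand, with its brass contact end towards the duster can; set it down, do not drop it, and let go of it. Then press the duster's red nozzle cap right down for a moment, without forcing it, and let it spring back up. The pack stays in the cradle; leave the other packs, the tape roll and the wrench as they are.

Things in the scene. Friction and masses are not known exactly. Their poses are not given: they have to be found in the camera images.
- stand: Fixed blow-off stand, grey base plate 400 x 110 x 6 mm. Origin: on the bench directly below the centre of the cradle; z up; x runs level from the cradle towards the duster can. The blue can (66 mm across, axis in the plane y = 0) leans 40 degrees from vertical, its top towards the cradle; the centre of its red cap's top lies at x = 145, y = 0, z = 175 mm.
- cradle (a point): Centre of the cradle's floor, 50 mm above the bench; axes as the stand's. The cradle is a low green tray with a black floor, inside 124 mm along x by 60 mm along y, walls 3 mm thick and rising 12 mm above the floor.
- light_bar (a point): Centre of a level light bar over the cap, 16 mm thick, 236 mm long along y, 280 mm above the bench; in the stand's frame at x = 155, y = 0; axes as the stand's. It stands on two 12 mm posts at y = +110 and -110 mm. It blocks a vertical tool over the cap; a tool tilted 40 degrees in line with the can passes clear.
- cap_top (a point): Centre of the flat top of the red nozzle cap (32 mm across, 24 mm tall). It moves with the cap. Its z axis points out of the cap along the can's axis (up, 40 degrees from vertical, leaning over the cradle); press along -z. Its y axis is level.
- cap (a joint): Travel of the sprung nozzle cap, m: 0 = up at rest, 0.008 = fully down at its stop. Spring force about 3 N at the start of the travel, 9 N at the stop; it springs back by itself. More than 40 N on the cap is forcing it.
- tray: Fixed grey pocket tray, 150 mm (x) x 270 mm (y), floor 6 mm thick. Origin: on the bench under its centre; z up. Three pockets centred at y = -90, 0 and +90 mm, inside 116 x 55 mm, walls 3 mm thick, tops 18 mm above the bench. One pack lies in each, along x, contact end towards tray +x; which pack is where varies.
- pack_orange: The battery pack to blow off: black block 105 mm (x) x 44 mm (y) x 45 mm (z) with an orange band round it, about 0.35 kg, loose. Origin: centre of its underside; z up; x towards its contact end (three brass strips).
- pack_orange_contacts (a point): Centre of the orange pack's contact end face: 52.5 mm along the pack's x and 22.5 mm above its underside.
- pack_blue: A pack of the same size with a blue band, in another pocket, to be left alone. Origin: centre of its underside.
- pack_white: A pack of the same size with a white band, in another pocket, to be left alone. Origin: centre of its underside.
- tape: Loose roll of tape lying flat, a pale ring 92 mm across and 48 mm high, to be left alone. Origin: centre of its underside.
- wrench: Loose steel wrench 160 mm long lying flat on the bench, to be left alone. Its x axis runs along it.
There are look-alikes about, which are no part of the job. What is shaped like the pack_orange but pink or purple is not meant.

How it is judged:
On the way, in this order (a step that is already met when the one before it is completed fails the run):
1. the orange pack lies flat in the cradle, contact end towards the can, let go of (x of pack_orange in the frame of stand between -0.018 and 0.018 m and y of pack_orange in the frame of stand between -0.014 and 0.014 m and z of pack_orange in the frame of stand between 0.045 and 0.055 m and angle between pack_orange's own z axis and vertical below 0.1 rad and x of pack_orange_contacts in the frame of stand above 0.025 m and contact force between the fingers and pack_orange below 0.3 N and linear speed of pack_orange below 0.03 m/s), for 0.2 s.
2. with the pack in the cradle, the nozzle cap is pressed down (6 mm or more of its 8 mm) (x of pack_orange in the frame of stand between -0.018 and 0.018 m and y of pack_orange in the frame of stand between -0.014 and 0.014 m and z of pack_orange in the frame of stand between 0.045 and 0.055 m and angle between pack_orange's own z axis and vertical below 0.1 rad and x of pack_orange_contacts in the frame of stand above 0.025 m and value of joint cap above 0.006 m), for 0.1 s.
At the end, for the whole second after the job is handed in: Orange pack flat and at rest in the cradle (centre within 18 mm along, 14 mm across, underside within 5 mm of the floor, tilt under 0.1 rad), contact end towards the can; cap back up (within 1.5 mm); other packs, tape and wrench within 25 mm of their starts (x of pack_orange in the frame of stand between -0.018 and 0.018 m and y of pack_orange in the frame of stand between -0.014 and 0.014 m and z of pack_orange in the frame of stand between 0.045 and 0.055 m and angle between pack_orange's own z axis and vertical below 0.1 rad and x of pack_orange_contacts in the frame of stand above 0.025 m and linear speed of pack_orange below 0.02 m/s and angular speed of pack_orange below 0.2 rad/s and value of joint cap below 0.0015 m and distance of each of pack_blue, pack_white, tape, wrench from where it was at the start of the episode below 0.025 m); the robot touches nothing.
It fails at once if the nozzle cap is pressed (over 3 mm) while the orange pack is not in the cradle (value of joint cap above 0.003 m and not (x of pack_orange in the frame of stand between -0.018 and 0.018 m and y of pack_orange in the frame of stand between -0.014 and 0.014 m and z of pack_orange in the frame of stand between 0.045 and 0.055 m and angle between pack_orange's own z axis and vertical below 0.1 rad and x of pack_orange_contacts in the frame of stand above 0.025 m)).
It fails at once if the nozzle cap is forced (over 40 N) (contact force between anything else and cap above 40 N).
It fails at once if the orange pack is dropped (falls faster than 0.6 m/s out of the fingers) (linear speed of pack_orange above 0.6 m/s and contact force between the fingers and pack_orange below 0.1 N).
It fails at once if another pack, the tape roll or the wrench is moved more than 25 mm (distance of any of pack_blue, pack_white, tape, wrench from where it was at the start of the episode above 0.025 m).
It also fails if it takes over 45 s, if anything falls off the work surface, if the arm or the gripper's body presses on something with over 40 N, if the wrist force passes 120 N, or if a joint passes its speed limit or range.

## Working session

There is one attempt and no reset: what is moved stays moved. The work goes in short steps, Python scripts to look and compute and a tool call to move; the robot and the scene stay as the last step left them, time stands still between calls to the robot, and variables do not carry over. Pictures are saved under pics/ and viewed, at most 10 in all, crops included, and the job is handed in when it is done.

Besides the shell and the picture viewer there is one more tool, called as name(argument=value, ...) on one line, values as JSON. drive_tool: Moves the arm, as the interface text tells. Shift numbers are shares of 0.5 m and turn numbers shares of 180 degrees, none past 1 either way. Its arguments: {"type":"object","properties":{"claw":{"type":"array","items":{"type":"number"}},"slide":{"type":"array","items":{"type":"array","items":{"type":"number"}}},"yaw":{"type":"array","items":{"type":"number"}},"newtons":{"type":"number"}},"required":["claw","slide","yaw"]}

```bash
mkdir -p pics; ls
python3 - <<'E'
from workcell import bot
import cv2, numpy as np, pickle
d={}
for n in ["scene","top","wrist"]:
    c=bot.read_camera(n); d[n]=c
    print(n,c["mtx"].tolist(),c["eye"],np.round(c["rotation"],3).tolist(), [k for k in c])
pickle.dump(d,open("v0.pkl","wb"))
im=np.hstack([cv2.resize(d[n]["color"],(400,300)) for n in ["scene","wrist"]])
cv2.imwrite("pics/a.png",d["top"]["color"][:,:,::-1]); cv2.imwrite("pics/b.png",d["scene"]["color"][:,:,::-1])
print(bot.read_state())
E
```

```text
pics
scene [[490.10892209903733, 0.0, 279.5209406877251], [0.0, 490.10892209903733, 221.68281004012184], [0.0, 0.0, 1.0]] [0.92946955 0.49652426 1.02763444] [0.257, 0.793, 2.368] ['color', 'depth', 'mtx', 'eye', 'rotation']
top [[379.4821486813097, 0.0, 285.8394632909993], [0.0, 379.4821486813097, 211.3279947460417], [0.0, 0.0, 1.0]] [ 0.38671317 -0.0045963   1.142272  ] [0.145, -0.101, -1.57] ['color', 'depth', 'mtx', 'eye', 'rotation']
wrist [[325.19226210127806, 0.0, 279.03813884223496], [0.0, 325.19226210127806, 207.64979505614852], [0.0, 0.0, 1.0]] [0.0922138  0.67255027 0.3722237 ] [-0.271, -0.206, 1.306] ['color', 'depth', 'mtx', 'eye', 'rotation']
{'time': 0.15, 'q': array([ 1.28011452e+00,  2.64593196e-01,  1.60506887e+00,  9.19098437e-06,
        1.27372178e+00, -3.68770484e-02]), 'joint_vel': array([ 3.63708746e-05, -1.04077883e-03, -3.75170368e-03,  2.09858718e-03,
       -5.81824549e-06,  9.38006278e-05]), 'joint_torque': array([ 1.16480394e-03, -5.15897906e+01, -3.67962241e+01, -2.29466959e-04,
        7.90858147e-03,  1.47328473e-05]), 'tool_pos': array([0.16939348, 0.65312334, 0.40363431]), 'tcp_rot': array([-3.97572367e-01, -3.11603009e+00,  2.77342313e-03]), 'wrist_force': array([-0.87018479,  1.01558652,  0.30590175]), 'torque': array([-0.00057799, -0.06399536,  0.03510082]), 'grip_force': 0.0, 'width': 0.9987565545356842}
```

View pics/a.png

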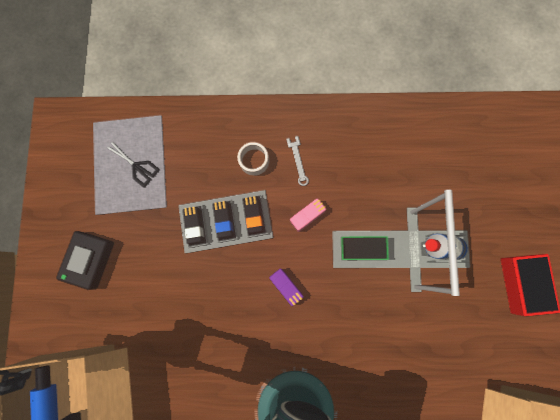

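View pics/b.png

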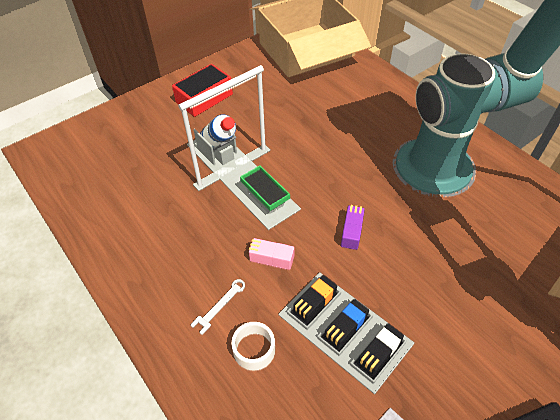

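Top view: orange-band pack (253,214) in the tray's right pocket, with its contacts pointing up in the image. Stand cradle is at (365,248) and the red cap at (432,245), under the bar that runs (450,190)–(455,293).
Possible mix-ups: pink block (309,214), purple block (286,287), blue-band pack (222,220), white-band pack (192,225). I choose (253,214): black body, orange band, brass strips, in the tray.

```bash
cat > h.py <<'E'
import numpy as np, cv2
from scipy.spatial.transform import Rotation as R
def cloud(c):
    d=c["depth"]; K=c["mtx"]; v,u=np.indices(d.shape)
    p=np.stack([(u-K[0,2])/K[0,0]*d,-(v-K[1,2])/K[1,1]*d,-d],-1)
    w=p@R.from_rotvec(c["rotation"]).as_matrix().T+c["eye"]; w[d==0]=np.nan
    return w
def ray(c,uv):
    K=c["mtx"]; r=np.array([(uv[0]-K[0,2])/K[0,0],-(uv[1]-K[1,2])/K[1,1],-1])
    return c["eye"],R.from_rotvec(c["rotation"]).as_matrix()@r
def plane(c,uv,z):
    e,r=ray(c,uv); return e+r*(z-e[2])/r[2]
def tri(c1,a,c2,b):
    e1,r1=ray(c1,a);e2,r2=ray(c2,b)
    s=np.linalg.lstsq(np.stack([r1,-r2],1),e2-e1,rcond=None)[0]
    p,q=e1+r1*s[0],e2+r2*s[1]; return (p+q)/2,np.linalg.norm(p-q)
def hsv(c): return cv2.cvtColor(c["color"],cv2.COLOR_RGB2HSV)
def biggest(m):
    n,l,s,ce=cv2.connectedComponentsWithStats(m.astype(np.uint8)); i=1+np.argmax(s[1:,4]); return l==i
def rect(P): 
    (c,s,a)=cv2.minAreaRect((P[:,:2]*1000).astype(np.float32)); return np.round(c,1),np.round(s,1),round(a,1)
E
python3 - <<'E'
import pickle; from h import *
d=pickle.load(open("v0.pkl","rb"))
cv2.imwrite("pics/c.png",np.hstack([cv2.resize(d["top"]["color"][185:260,170:280],(440,300),interpolation=2),cv2.resize(d["scene"]["color"][265:385,275:415],(350,300))])[:,:,::-1])
for n in ["top","scene"]:
    c=d[n]; W=cloud(c); H=hsv(c); h,s,v=H[...,0],H[...,1],H[...,2]
    z=W[...,2]
    oz=(h>=8)&(h<=22)&(s>170)&(v>150)&(z>.03)&(z<.06); 
    o=biggest(oz); oc=np.nanmedian(W[o],0); print(n,"orange",oc,o.sum())
    near=np.hypot(W[...,0]-oc[0],W[...,1]-oc[1])<.11
    for k in (0,):
        top=biggest((np.abs(z-oc[2])<.007)&near); print(" packtop",rect(W[top]),np.nanmedian(z[top]))
    tr=biggest((z>.010)&(z<.058)&(np.hypot(W[...,0]-oc[0],W[...,1]-oc[1])<.3)); print(" tray",rect(W[tr]))
    g=biggest((h>45)&(h<80)&(s>100)&(v>50)); print(" green",rect(W[g]),np.nanpercentile(z[g],[5,50,95]), np.argwhere(g).mean(0))
    gc=np.nanmedian(W[g],0)
    r=biggest(((h<6)|(h>174))&(s>150)&(v>90)&(np.hypot(W[...,0]-gc[0],W[...,1]-gc[1])<.25)&(z>.1)); print(" red",np.nanmean(W[r],0),np.nanpercentile(z[r],[2,98]),r.sum())
    br=biggest((z>.262)&(z<.30)&(np.hypot(W[...,0]-gc[0],W[...,1]-gc[1])<.32)); print(" bar",rect(W[br]),np.nanmedian(z[br]))
    fl=(np.abs(z-.05)<.006)&(v<70)&(np.hypot(W[...,0]-gc[0],W[...,1]-gc[1])<.09); print(" floor",rect(W[biggest(fl)]),np.nanmedian(z[biggest(fl)]))
E
```

```text
top orange [0.53064973 0.11848494 0.05148427] 147
 packtop (array([550.9, 124.2]), array([105.2,  44.9]), 8.8) 0.05128861494275205
 tray (array([521.6, 303.5]), array([132. ,  67.1]), 9.4)
 green (array([ 451.6, -204. ]), array([142.2,  62.4]), 89.9) [0.05566933 0.06150692 0.06491023] [248.1986755  365.49668874]
 red [ 0.45234252 -0.34628767  0.17605085] [0.16671141 0.18488242] 144
 bar (array([ 452.2, -351.3]), array([ 17.3, 235.1]), 89.9) 0.2860713193618821
 floor (array([ 453.7, -199.2]), array([118.1,  54.6]), 89.9) 0.05008117821082336
scene orange [0.52733149 0.14001556 0.04092019] 28
 packtop (array([556.6, 141.3]), array([ 39.9, 108. ]), 75.7) 0.041565399475548936
 tray (array([516.6, 297.3]), array([135.6,  67.6]), 11.4)
 green (array([ 452.5, -197.8]), array([ 68.1, 133. ]), 0.6) [0.04674178 0.05734148 0.06526421] [188.3991684  264.77130977]
 red [ 0.45573257 -0.34481205  0.17365176] [0.15472355 0.18505855] 139
 bar (array([ 451.9, -351.6]), array([ 17.9, 237.8]), 89.8) 0.28494611284964094
 floor (array([ 448.3, -202. ]), array([ 53.4, 116. ]), 0.5) 0.05140598809265173
```

View pics/c.png

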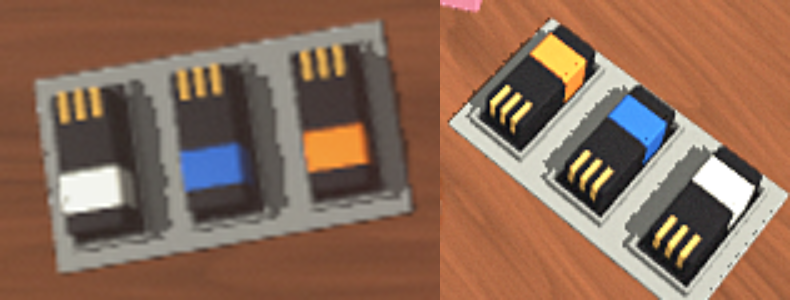

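The crop confirms the orange-banded black pack with brass strips in the tray's end pocket. Centre about (551,124) mm, contact end pointing about +9° from world x. Cradle centre about (452,-198) mm, with stand x along world -y. Moving over the pack.

drive_tool(claw=[85,85,85,85,85,85,85,85], slide=[[0.38,-0.53,0],[0.38,-0.53,0],[0.38,-0.53,0],[0.38,-0.53,0],[0.38,-0.53,0],[0.38,-0.53,0],[0.38,-0.53,0],[0.38,-0.53,0]], yaw=[0.13,0.13,0.13,0.13,0.13,0.13,0.13,0.13])

```text
time: 0.82
tool_pos: [0.3603, 0.386, 0.4044]
tcp_rot: [-0.242, 3.132, -0.001]
wrist_force: [0.9, 0.8, -0.7]
width: 0.996
grip_force: 0.0
```

drive_tool(claw=[85,85,85,85,85,85,85,85], slide=[[0.384,-0.528,0],[0.384,-0.528,0],[0.384,-0.528,0],[0.384,-0.528,0],[0.384,-0.528,0],[0.384,-0.528,0],[0.384,-0.528,0],[0.384,-0.528,0]], yaw=[0,0,0,0,0,0,0,0])

```text
time: 1.48
tool_pos: [0.5525, 0.1218, 0.4045]
tcp_rot: [-0.241, 3.132, -0.001]
wrist_force: [-0.0, 0.5, -0.5]
width: 0.992
grip_force: 0.0
```

drive_tool(claw=[85,85,85,85], slide=[[0,0,-0.1],[0,0,-0.2],[0,0,-0.2],[0,0,-0.2]], yaw=[0,0,0,0])

```text
time: 1.82
tool_pos: [0.5487, 0.1233, 0.2983]
tcp_rot: [0.24, -3.121, 0.002]
wrist_force: [-0.5, 0.6, -0.8]
width: 1.0
grip_force: 0.0
```

Run:
```python
from workcell import bot; from h import *; import pickle
s=bot.read_state(); print(s["tool_pos"],s["tcp_rot"],s["q"])
Rm=R.from_rotvec(s["tcp_rot"]).as_matrix(); print("tool y deg",np.degrees(np.arctan2(Rm[1,1],Rm[0,1])))
w=bot.read_camera("wrist"); pickle.dump(w,open("w1.pkl","wb")); cv2.imwrite("pics/d.png",w["color"][:,:,::-1])
# fisheye depth cloud
d=w["depth"];K=w["mtx"];v,u=np.indices(d.shape);x=(u-K[0,2])/K[0,0];y=(v-K[1,2])/K[1,1];r=np.hypot(x,y);t=np.tan(np.minimum(r,1.4))/np.maximum(r,1e-9)
P=np.stack([x*t*d,-y*t*d,-d],-1)@R.from_rotvec(w["rotation"]).as_matrix().T+w["eye"];P[d==0]=np.nan
z=P[...,2]; print("eye",w["eye"])
H=hsv(w);h,sa,va=H[...,0],H[...,1],H[...,2]
o=biggest((h>=8)&(h<=22)&(sa>170)&(va>150)); print("orange",np.nanmedian(P[o],0))
m=biggest((np.abs(z-.051)<.005)&(np.hypot(P[...,0]-.551,P[...,1]-.124)<.075)); print("top rect",rect(P[m]),np.nanmedian(z[m]))
# band centre by two views: top and scene
a=pickle.load(open("v0.pkl","rb"));uv=[]
for n in("top","scene"):
    c=a[n];H=hsv(c);W=cloud(c);mm=biggest((H[...,0]>=8)&(H[...,0]<=24)&(H[...,1]>170)&(H[...,2]>150)&(abs(W[...,2]-.051)<.004)&(W[...,0]>.4)&(W[...,0]<.65)&(abs(W[...,1]-.12)<.06));p=np.argwhere(mm).mean(0);uv.append(p[::-1]);print(n,p,mm.sum())
print(tri(a["top"],uv[0],a["scene"],uv[1]))
```

```text
[0.54872091 0.12329512 0.29833776] [ 2.40115739e-01 -3.12066520e+00  1.83132928e-03] [ 1.76734732e-01  1.47080612e-01  1.95004081e+00  3.78661590e-06
  1.05623244e+00 -1.54764840e+00]
tool y deg 98.79985836955932
eye [0.46958714 0.11056001 0.2680368 ]
orange [ 0.42450915  0.12327497 -0.00048544]
top rect (array([550.5, 122.3]), array([104.7,  44. ]), 9.3) 0.05060871936416837
top [221.53676471 253.34558824] 136
scene [286.33333333 314.        ] 12
(array([0.53537717, 0.11326882, 0.05367606]), np.float64(0.01767403110024615))
```

View pics/d.png

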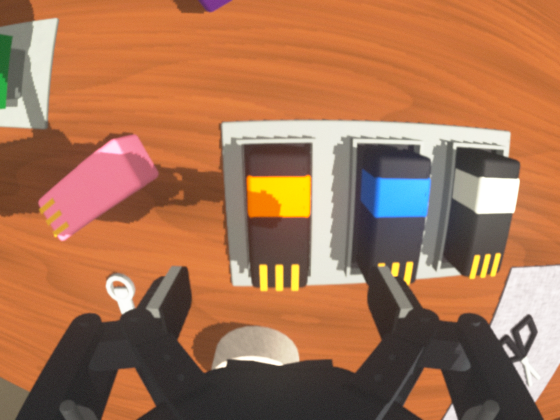

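Wrist view: orange pack centred between the fingers at (280,215), the blue one (395,210) clear on the right. The two views agree within 2 mm. Descending.

drive_tool(claw=[66,66,66,66,66,66,66], slide=[[0,0,0],[0,0,0],[0,0,-0.06],[0,0,-0.12],[0,0,-0.16],[0,0,-0.16],[0,0,-0.16]], yaw=[0.002,0.002,0.002,0.002,0.002,0.002,0.002])

```text
time: 2.45
tool_pos: [0.5518, 0.1247, 0.2256]
tcp_rot: [-0.253, 3.131, 0.0]
wrist_force: [-0.2, 0.2, 1.0]
width: 0.776
grip_force: 0.0
```

drive_tool(claw=[66,66,66,44,40,40,40,40], slide=[[-0.002,-0.004,-0.03],[-0.002,-0.004,-0.066],[-0.002,-0.004,-0.066],[-0.002,-0.004,-0.066],[-0.002,-0.004,-0.066],[-0.002,-0.004,-0.066],[-0.002,-0.004,-0.066],[-0.002,-0.004,-0.066]], yaw=[0,0,0,0,0,0,0,0], newtons=50)

```text
time: 3.12
tool_pos: [0.552, 0.1228, 0.1943]
tcp_rot: [-0.252, 3.127, 0.001]
wrist_force: [-1.1, 0.5, 6.2]
width: 0.503
grip_force: 53.9
```

drive_tool(claw=[40,40,40,40,40,40,40,40], slide=[[0,0,0.01],[0,0,0.04],[0,0,0.09],[0,0,0.15],[0,0,0.21],[0,0,0.26],[0,0,0.28],[0,0,0.28]], yaw=[0,0,0,0,0,0,0,0])

```text
time: 3.78
tool_pos: [0.5515, 0.1226, 0.3351]
tcp_rot: [-0.252, 3.125, 0.001]
wrist_force: [1.4, 0.6, -4.2]
width: 0.508
grip_force: 52.9
```

Run:
```python
from workcell import bot; from h import *; import pickle
s=bot.read_state(); print(s["tool_pos"],s["tcp_rot"],s["width"],s["grip_force"],s["wrist_force"])
w=bot.read_camera("top"); pickle.dump(w,open("t2.pkl","wb"));w=bot.read_camera("scene"); pickle.dump(w,open("s2.pkl","wb")); cv2.imwrite("pics/e.png",w["color"][:,:,::-1])
# cradle in 2 views: outer green corners -> median centre; tri of black floor centroid
u=[]
for n in("t2","s2"):
    c=pickle.load(open(n+".pkl","rb"));H=hsv(c);m=biggest((H[...,0]>45)&(H[...,0]<80)&(H[...,1]>100)&(H[...,2]>50))
    cn=cv2.findContours(m.astype(np.uint8),0,2)[0];cn=max(cn,key=cv2.contourArea);W=cloud(c);mm=m&(abs(W[...,2]-.062)<.003)
    P=W[mm];print(n,rect(P),P[:,:2].min(0),P[:,:2].max(0),np.percentile(P,[2,98],axis=0)[:,:2].mean(0))
```

```text
[0.55153424 0.12255028 0.33512032] [-2.52029911e-01  3.12516906e+00  8.58200636e-04] 0.5081662434635363 52.946680784225464 [ 1.41428298  0.61069945 -4.19666128]
t2 (array([ 461.5, -257.5]), array([55.8, 22.1]), 24.7) [ 0.43157902 -0.2613733 ] [ 0.48246744 -0.23581847] [ 0.45786698 -0.24950192]
s2 (array([ 452.3, -197.9]), array([131.7,  68.4]), 89.9) [ 0.41804845 -0.2636926 ] [ 0.48644416 -0.13203915] [ 0.4524347  -0.19800019]
```

View pics/e.png

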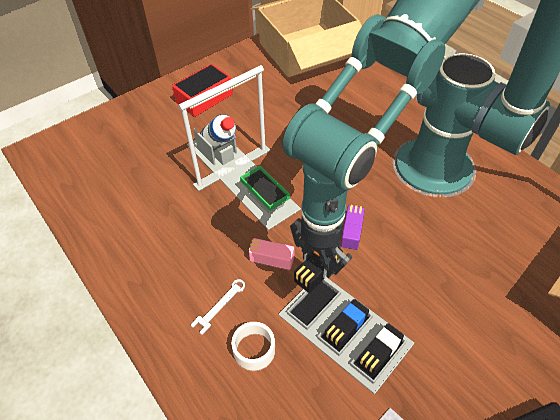

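Scene view: pack held upright above its empty pocket at (307,275); other packs undisturbed. Carrying it to the cradle, turning -99°.

drive_tool(claw=[40,40,40,40,40,40,40,40], slide=[[-0.012,-0.04,0],[-0.025,-0.08,0],[-0.037,-0.12,0],[-0.05,-0.16,0],[-0.062,-0.2,0],[-0.075,-0.24,0],[-0.087,-0.28,0],[-0.1,-0.32,0]], yaw=[-0.035,-0.07,-0.105,-0.14,-0.175,-0.21,-0.245,-0.28])

```text
time: 4.55
tool_pos: [0.4988, -0.0384, 0.3284]
tcp_rot: [-1.111, -2.933, 0.002]
wrist_force: [0.4, 0.7, -4.4]
width: 0.508
grip_force: 52.8
```

drive_tool(claw=[40,40,40,40,40,40,40,40], slide=[[-0.012,-0.04,0],[-0.025,-0.08,0],[-0.037,-0.12,0],[-0.05,-0.16,0],[-0.062,-0.2,0],[-0.075,-0.24,0],[-0.087,-0.28,0],[-0.099,-0.321,0]], yaw=[-0.035,-0.07,-0.105,-0.14,-0.175,-0.21,-0.245,-0.271])

```text
time: 5.22
tool_pos: [0.4494, -0.1984, 0.3284]
tcp_rot: [-2.223, -2.212, 0.003]
wrist_force: [1.3, 0.3, -4.0]
width: 0.506
grip_force: 52.8
```

drive_tool(claw=[40,40], slide=[[0,0,0],[0,0,0]], yaw=[0,0])

```text
time: 5.38
tool_pos: [0.4497, -0.1985, 0.3289]
tcp_rot: [-2.219, -2.217, 0.002]
wrist_force: [-0.0, -0.1, -3.5]
width: 0.512
grip_force: 52.8
```

Run:
```python
from workcell import bot; from h import *; import pickle
s=bot.read_state(); print(s["tool_pos"],s["width"],s["grip_force"],s["q"])
Rm=R.from_rotvec(s["tcp_rot"]).as_matrix(); print("tool y deg",np.degrees(np.arctan2(Rm[1,1],Rm[0,1])), "tilt",np.degrees(np.arccos(-Rm[2,2])))
c=bot.read_camera("scene"); w=bot.read_camera("wrist")
cv2.imwrite("pics/f.png",np.hstack([cv2.resize(c["color"][100:250,160:360],(400,300)),cv2.resize(w["color"],(400,300))])[:,:,::-1])
```

```text
[ 0.4497214  -0.19846264  0.3289221 ] 0.5118052161340558 52.80157506465912 [-4.66370610e-01 -2.13077264e-02  2.06764888e+00  3.09244445e-04
  1.10038392e+00 -4.65666407e-01]
tool y deg -0.04809333021494683 tilt 0.29448866981361543
```

View pics/f.png

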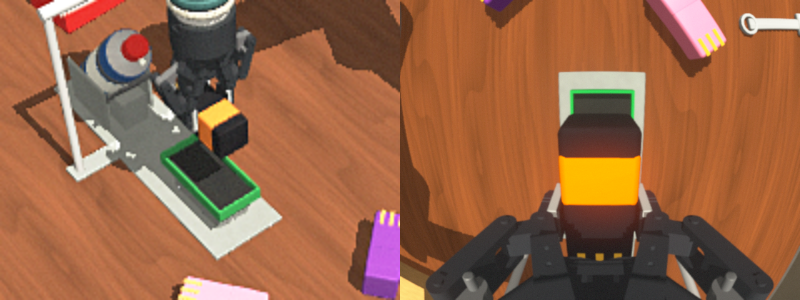

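The pack is aligned over the cradle, orange band away from the can and contacts towards it. Lowering.

drive_tool(claw=[40,40,40,40,40,40,40,40], slide=[[0.004,0,-0.03],[0.004,0,-0.07],[0.004,0,-0.11],[0.004,0,-0.14],[0.004,0,-0.155],[0.004,0,-0.165],[0.004,0,-0.168],[0.004,0,-0.168]], yaw=[0,0,0,0,0,0,0,0])

```text
time: 6.15
tool_pos: [0.4533, -0.1979, 0.2478]
tcp_rot: [-2.22, -2.223, -0.0]
wrist_force: [0.3, -0.5, -3.3]
width: 0.508
grip_force: 52.8
```

drive_tool(claw=[40,40,40,40,40], slide=[[-0.002,0,-0.006],[-0.002,0,-0.011],[-0.002,0,-0.015],[-0.002,0,-0.017],[-0.002,0,-0.017]], yaw=[0,0,0,0,0])

```text
time: 6.57
tool_pos: [0.4519, -0.1982, 0.2391]
tcp_rot: [-2.221, -2.222, 0.0]
wrist_force: [-0.5, -0.7, -3.3]
width: 0.506
grip_force: 52.8
```

drive_tool(claw=[40,40,40,40], slide=[[0,0,-0.002],[0,0,-0.004],[0,0,-0.004],[0,0,-0.004]], yaw=[0,0,0,0])

```text
time: 6.9
tool_pos: [0.4522, -0.1982, 0.2383]
tcp_rot: [2.221, 2.222, 0.0]
wrist_force: [-3.1, 2.5, 6.8]
width: 0.509
grip_force: 53.9
```

Floor contact felt (force rose by 10 N). Releasing and lifting.

drive_tool(claw=[46,50,56,64,66,66], slide=[[0,0,0],[0,0,0],[0,0,0],[0,0,0],[0,0,0],[0,0,0]], yaw=[0,0,0,0,0,0])

```text
time: 7.4
tool_pos: [0.452, -0.1982, 0.2372]
tcp_rot: [2.221, 2.222, 0.0]
wrist_force: [0.4, -0.5, 0.2]
width: 0.774
grip_force: 0.0
```

drive_tool(claw=[66,66,66,80,85,85,85,85], slide=[[0,0,0.03],[0,0,0.08],[0,0,0.16],[0,0,0.24],[0,0,0.3],[0,0,0.32],[0,0,0.32],[0,0,0.32]], yaw=[0,0,0,0,0,0,0,0])

```text
time: 8.07
tool_pos: [0.4519, -0.1981, 0.397]
tcp_rot: [2.22, 2.222, 0.0]
wrist_force: [0.5, -0.9, -0.5]
width: 0.995
grip_force: 0.0
```

Run:
```python
from workcell import bot; from h import *; import pickle
s=bot.read_state(); print(s["tool_pos"],s["width"],s["wrist_force"])
c=bot.read_camera("scene"); w=bot.read_camera("wrist"); pickle.dump((c,w),open("p3.pkl","wb"))
cv2.imwrite("pics/g.png",np.hstack([cv2.resize(c["color"][100:250,160:360],(400,300)),cv2.resize(w["color"],(400,300))])[:,:,::-1])
d=w["depth"];K=w["mtx"];v,u=np.indices(d.shape);x=(u-K[0,2])/K[0,0];y=(v-K[1,2])/K[1,1];r=np.hypot(x,y);t=np.tan(np.minimum(r,1.4))/np.maximum(r,1e-9)
P=np.stack([x*t*d,-y*t*d,-d],-1)@R.from_rotvec(w["rotation"]).as_matrix().T+w["eye"];P[d==0]=np.nan
for n,Q in(("w",P),("s",cloud(c))):
    z=Q[...,2];m=biggest((abs(z-.095)<.006)&(np.hypot(Q[...,0]-.452,Q[...,1]+.198)<.08)); print(n,rect(Q[m]),np.nanmedian(z[m]))
# cap top: red points whose fit plane normal ~ can axis
Q=cloud(c);H=hsv(c);m=biggest(((H[...,0]<6)|(H[...,0]>174))&(H[...,1]>150)&(abs(Q[...,0]-.452)<.05)&(abs(Q[...,1]+.34)<.05)&(Q[...,2]>.12))
n=np.array([0,.643,.766]); X=Q[m]; h=X@n; print("cap h pct",np.percentile(h,[50,80,95]), np.array([.452,-.198-.145,.175])@n)
T=X[h>np.percentile(h,97)-.004]; print("top face",T.mean(0),len(T),T.min(0),T.max(0))
```

```text
[ 0.45186741 -0.19807965  0.3969866 ] 0.9946668719323698 [ 0.5011418  -0.8630058  -0.50850674]
w (array([ 452.3, -197.3]), array([ 43.9, 105.4]), 0.2) 0.09465399731628024
s (array([ 453.2, -198. ]), array([ 45.9, 108.1]), 0.9) 0.09599628231606894
cap h pct [-0.08721462 -0.08504093 -0.08246079] -0.086499
top face [ 0.45756794 -0.34395288  0.181488  ] 12 [ 0.44787633 -0.34986522  0.17403324] [ 0.46596823 -0.33718428  0.18955096]
```

View pics/g.png

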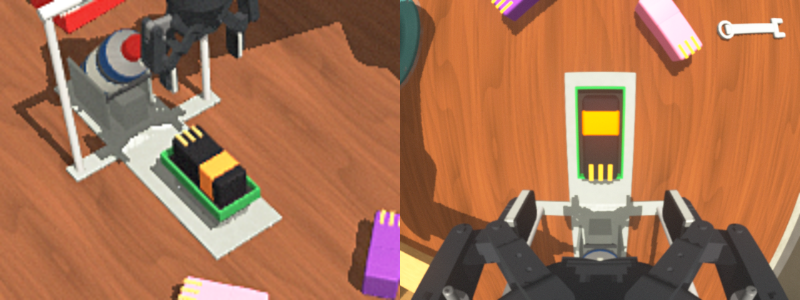

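Pack sits in the cradle: centre (452.3,-197.5) mm, top at z 95 mm, contacts towards the can. Only yaw is available, so I'll turn the open gripper so its fingers line up along stand x. The forward finger can then reach in under the bar to the cap, with the gripper body staying on the cradle side of the bar.

drive_tool(claw=[85.4,85.4,85.4,85.4,85.4,85.4,85.4,85.4], slide=[[0,0,0],[0,0,0],[0,0,0],[0,0,0],[0,0,0],[0,0,0],[0,0,0],[0,0,0]], yaw=[-0.039,-0.078,-0.117,-0.156,-0.195,-0.234,-0.273,-0.3])

```text
time: 8.83
tool_pos: [0.4513, -0.1978, 0.3941]
tcp_rot: [-2.987, -0.962, 0.006]
wrist_force: [0.4, -0.9, -0.2]
width: 1.003
grip_force: 0.0
```

drive_tool(claw=[85.4,85.4,85.4,85.4,85.4,85.4,85.4,85.4], slide=[[0,0,0],[0,0,0],[0,-0.02,0],[0,-0.05,0],[0,-0.08,0],[0,-0.11,0],[0,-0.13,0],[0,-0.13,0]], yaw=[-0.039,-0.078,-0.117,-0.156,-0.195,-0.2,-0.2,-0.2])

```text
time: 9.5
tool_pos: [0.4517, -0.2647, 0.3956]
tcp_rot: [-3.141, -0.003, 0.003]
wrist_force: [0.9, 0.0, -1.4]
width: 1.0
grip_force: 0.0
```

Run:
```python
from workcell import bot; from h import *; import pickle
s=bot.read_state(); print(s["tool_pos"],s["width"],s["wrist_force"])
Rm=R.from_rotvec(s["tcp_rot"]).as_matrix(); print("tool y deg",np.degrees(np.arctan2(Rm[1,1],Rm[0,1])))
c=bot.read_camera("scene"); w=bot.read_camera("wrist"); t=bot.read_camera("top"); pickle.dump((c,w,t),open("p4.pkl","wb"))
cv2.imwrite("pics/h.png",np.hstack([cv2.resize(c["color"][40:250,140:340],(400,420)),cv2.resize(w["color"],(400,420))])[:,:,::-1])
Q=cloud(c);y,z=Q[...,1],Q[...,2]
near=(abs(Q[...,0]-.452)<.06)&(y>-.42)&(y<-.2)
for a in np.arange(.20,.42,.01):
    m=near&(abs(z-a)<.005)&(y>-.339); 
    if m.sum()>4: print(round(a,3),m.sum(),np.percentile(y[m],[0,5,50]).round(4))
```

```text
[ 0.45169354 -0.26465704  0.39563454] 0.9997910644328897 [ 0.87782355  0.00794043 -1.35048906]
tool y deg -89.89810131846717
0.24 37 [-0.3181 -0.3106 -0.3084]
0.25 55 [-0.3138 -0.3108 -0.2222]
0.26 58 [-0.3149 -0.3118 -0.3071]
0.27 50 [-0.3193 -0.3139 -0.3074]
0.28 43 [-0.337  -0.3293 -0.3091]
0.29 74 [-0.3387 -0.334  -0.288 ]
0.3 92 [-0.3372 -0.3327 -0.2334]
0.31 79 [-0.3356 -0.3314 -0.2452]
0.32 86 [-0.3363 -0.3285 -0.2444]
0.33 95 [-0.3315 -0.326  -0.2459]
0.34 122 [-0.3314 -0.3242 -0.2262]
0.35 48 [-0.2841 -0.261  -0.2301]
0.36 129 [-0.2793 -0.2666 -0.2347]
0.37 131 [-0.2772 -0.2661 -0.2348]
0.38 135 [-0.2842 -0.2692 -0.2359]
0.39 146 [-0.2778 -0.2668 -0.2354]
0.4 205 [-0.2884 -0.2766 -0.2406]
0.41 66 [-0.2809 -0.2663 -0.2366]
```

View pics/h.png

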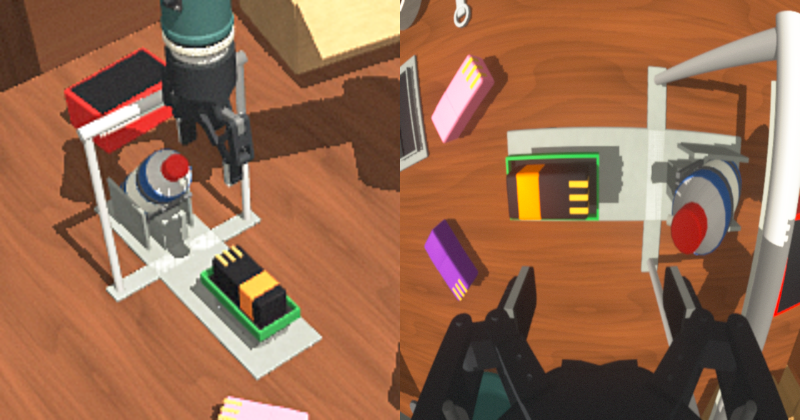

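View: left, the gripper beside the bar, cap at (175,165); right, the can with red cap at (690,228) and the pack at (553,190). Depth shows the finger knuckles sticking out further (about 70 mm) up to 48 mm below the TCP. So I'll go low enough to pass under the bar (TCP z ≈ 0.314) and press the cap's near rim with the finger back, moving along the can axis.

drive_tool(claw=[85.4,85.4,85.4,85.4,85.4,85.4,85.4], slide=[[0,0.02,0],[0,0.02,-0.04],[0,0.02,-0.08],[0,0.02,-0.12],[0,0.02,-0.15],[0,0.02,-0.163],[0,0.02,-0.163]], yaw=[0,0,0,0,0,0,0])

```text
time: 10.23
tool_pos: [0.4513, -0.2516, 0.3139]
tcp_rot: [-3.139, -0.003, 0.005]
wrist_force: [-0.7, 0.3, 0.7]
width: 0.998
grip_force: 0.0
```

Run:
```python
from workcell import bot; from h import *; import pickle
s=bot.read_state(); print(s["tool_pos"],s["wrist_force"])
c=bot.read_camera("scene")
cv2.imwrite("pics/i.png",cv2.resize(c["color"][50:220,150:320],(600,600),interpolation=2)[:,:,::-1])
Q=cloud(c);y,z=Q[...,1],Q[...,2]
for a in np.arange(.15,.33,.01):
    m=(abs(Q[...,0]-.452)<.05)&(y>-.336)&(y<-.2)&(abs(z-a)<.005)
    if m.sum()>4: print(round(a,3),m.sum(),np.percentile(y[m],[0,5,50]).round(4))
```

```text
[ 0.45126703 -0.25163047  0.31387093] [-0.73413887  0.25721908  0.7458809 ]
0.16 34 [-0.3352 -0.3333 -0.295 ]
0.17 46 [-0.3358 -0.335  -0.2953]
0.18 39 [-0.3008 -0.2987 -0.2949]
0.19 29 [-0.2997 -0.2995 -0.2955]
0.2 24 [-0.3278 -0.3239 -0.2966]
0.21 49 [-0.3255 -0.3218 -0.3095]
0.22 74 [-0.3237 -0.3176 -0.2264]
0.23 51 [-0.3217 -0.3166 -0.235 ]
0.24 67 [-0.3201 -0.3168 -0.2342]
0.25 70 [-0.321  -0.3127 -0.23  ]
0.26 61 [-0.3172 -0.3131 -0.215 ]
0.27 55 [-0.2568 -0.2466 -0.2182]
0.28 105 [-0.2689 -0.2588 -0.2235]
0.29 111 [-0.2635 -0.253  -0.2224]
0.3 104 [-0.2702 -0.2572 -0.2228]
0.31 161 [-0.2745 -0.2604 -0.2256]
0.32 121 [-0.2695 -0.2584 -0.2258]
```

View pics/i.png

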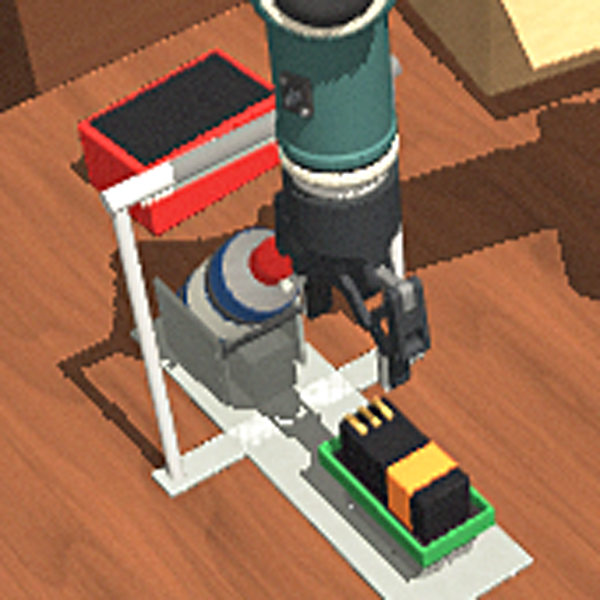

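View: fingers below the bar and clear of it; cap at (270,262), pack in the cradle at (405,470). Advancing towards the rim.

drive_tool(claw=[85.4,85.4,85.4,85.4], slide=[[0,-0.02,0],[0,-0.04,0],[0,-0.048,0],[0,-0.048,0]], yaw=[0,0,0,0])

```text
time: 10.62
tool_pos: [0.4526, -0.2782, 0.3168]
tcp_rot: [-3.142, 0.001, -0.004]
wrist_force: [1.9, 1.9, 1.8]
width: 1.0
grip_force: 1.8
```

drive_tool(claw=[85.4,85.4,85.4], slide=[[0,-0.006,0],[0,-0.01,0],[0,-0.01,0]], yaw=[0,0,0])

```text
time: 10.87
tool_pos: [0.4523, -0.2811, 0.3155]
tcp_rot: [-3.137, 0.0, -0.001]
wrist_force: [3.2, 8.5, 0.7]
width: 1.0
grip_force: 4.1
```

drive_tool(claw=[85.4,85.4,85.4], slide=[[0,-0.002,-0.004],[0,-0.003,-0.006],[0,-0.003,-0.006]], yaw=[0,0,0])

```text
time: 11.12
tool_pos: [0.4524, -0.2827, 0.313]
tcp_rot: [-3.139, -0.0, -0.001]
wrist_force: [1.0, 8.8, 2.7]
width: 1.0
grip_force: 4.6
```

Run:
```python
from workcell import bot; from h import *; import pickle
s=bot.read_state(); print(s["tool_pos"],s["wrist_force"])
```

```text
[ 0.45236601 -0.28267727  0.31304121] [0.99830027 8.75709466 2.72538603]
```

Axial component ≈ 7.7 N, so the cap is already well down. A little further to reach the stop.

drive_tool(claw=[85.4,85.4,85.4], slide=[[0,-0.002,-0.003],[0,-0.004,-0.004],[0,-0.004,-0.004]], yaw=[0,0,0])

```text
time: 11.37
tool_pos: [0.4525, -0.2838, 0.3122]
tcp_rot: [-3.136, 0.001, -0.001]
wrist_force: [-0.7, 15.4, 10.2]
width: 0.998
grip_force: 8.8
```

drive_tool(claw=[85.4,85.4], slide=[[0,0,0],[0,0,0]], yaw=[0,0])

```text
time: 11.53
tool_pos: [0.4525, -0.2837, 0.3122]
tcp_rot: [-3.137, 0.0, -0.001]
wrist_force: [-0.8, 13.6, 10.4]
width: 0.995
grip_force: 8.7
```

Run:
```python
from workcell import bot; from h import *; import pickle
v0=pickle.load(open("v0.pkl","rb"));n=np.array([0,.643,.766])
new={k:bot.read_camera(k) for k in("scene","top")}
for lab,c in (("rest scene",v0["scene"]),("now scene",new["scene"]),("rest top",v0["top"]),("now top",new["top"])):
    Q=cloud(c);H=hsv(c);m=((H[...,0]<6)|(H[...,0]>174))&(H[...,1]>150)&(abs(Q[...,0]-.452)<.03)&(abs(Q[...,1]+.345)<.03)&(Q[...,2]>.12)
    if m.sum()<5: print(lab,m.sum());continue
    h=Q[m]@n; print(lab,m.sum(),np.percentile(h,[5,50,80,95]).round(4),np.argwhere(m).mean(0))
cv2.imwrite("pics/j.png",np.hstack([cv2.resize(v0["scene"]["color"][100:180,180:260],(400,400),interpolation=2),cv2.resize(new["scene"]["color"][100:180,180:260],(400,400),interpolation=2)])[:,:,::-1])
print(bot.read_state()["wrist_force"])
```

```text
rest scene 139 [-0.1017 -0.0866 -0.0845 -0.0832] [123.51079137 227.28776978]
now scene 66 [-0.1092 -0.095  -0.0928 -0.0153] [122.22727273 223.1969697 ]
rest top 144 [-0.1005 -0.0861 -0.0843 -0.0825] [244.72916667 432.14583333]
now top 0
[-0.73120996 15.06870648 10.01131294]
```

View pics/j.png

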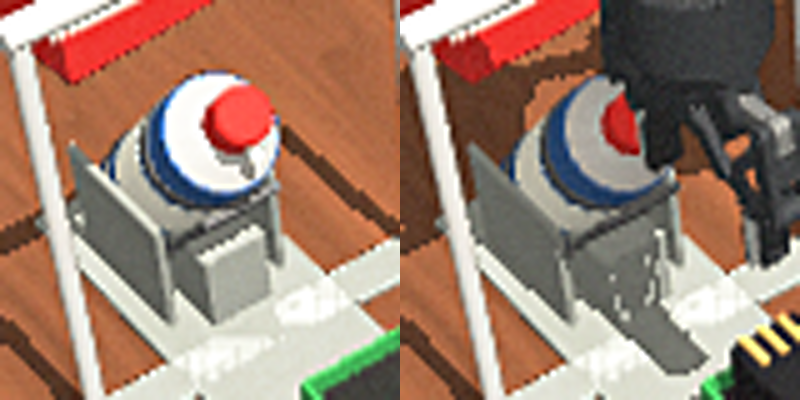

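Left is at rest with the cap proud at (240,118); right shows it pushed in at (625,125). Measured face shift is 8.3 mm, so it is fully down. Backing off along the can axis, then away and up.

drive_tool(claw=[85.4,85.4,85.4,85.4,85.4,85.4,85.4], slide=[[0,0.006,0.004],[0,0.015,0.004],[0,0.03,0.004],[0,0.05,0.004],[0,0.08,0.004],[0,0.1,0.004],[0,0.1,0.004]], yaw=[0,0,0,0,0,0,0])

```text
time: 12.22
tool_pos: [0.4515, -0.2335, 0.3121]
tcp_rot: [-3.14, -0.004, 0.002]
wrist_force: [-0.3, -0.1, -1.1]
width: 0.999
grip_force: 0.0
```

drive_tool(claw=[85.4,85.4,85.4,85.4,85.4,85.4,85.4,85.4], slide=[[0,0,0.04],[0,0.02,0.1],[0,0.08,0.16],[0,0.15,0.22],[0,0.22,0.24],[0,0.28,0.24],[0,0.3,0.24],[0,0.3,0.24]], yaw=[0,0,0,0,0,0,0,0])

```text
time: 12.88
tool_pos: [0.4518, -0.0837, 0.4328]
tcp_rot: [3.141, 0.007, 0.001]
wrist_force: [0.1, 0.0, -0.0]
width: 0.996
grip_force: 0.0
```

Run:
```python
from workcell import bot; from h import *; import pickle
v0=pickle.load(open("v0.pkl","rb"));n=np.array([0,.643,.766])
for k in("scene","top"):
    c=bot.read_camera(k)
    Q=cloud(c);H=hsv(c);m=((H[...,0]<6)|(H[...,0]>174))&(H[...,1]>150)&(abs(Q[...,0]-.452)<.03)&(abs(Q[...,1]+.345)<.03)&(Q[...,2]>.12)
    print(k,"cap",m.sum(),np.percentile(Q[m]@n,[5,50,80,95]).round(4))
    z=Q[...,2];m=biggest((abs(z-.095)<.006)&(np.hypot(Q[...,0]-.452,Q[...,1]+.198)<.08)); print(" pack",rect(Q[m]),np.nanmedian(z[m]))
    d=np.abs(c["color"].astype(int)-v0[k]["color"]).sum(2)>150
    for nm,p in(("blue",(.533,.205)),("white",(.52,.295))):
        f=lambda C:(lambda W:biggest((abs(W[...,2]-.051)<.005)&(np.hypot(W[...,0]-p[0],W[...,1]-p[1])<.07)&(np.nan_to_num(W[...,2])>0)))(cloud(C))
        A=cloud(v0[k]);print(" ",nm,np.nanmedian(A[f(v0[k])],0)-np.nanmedian(Q[f(c)],0))
s=bot.read_state();print(s["tool_pos"],s["wrist_force"],s["joint_vel"].max())
```

```text
scene cap 139 [-0.1047 -0.0871 -0.0846 -0.0826]
 pack (array([ 453.4, -196.4]), array([109.7,  45.3]), 89.4) 0.09599239996215325
  blue [-8.16572291e-04  5.76094150e-05  8.23437350e-05]
  white [-4.29095338e-04 -9.88347649e-05 -6.41829865e-05]
top cap 136 [-0.102  -0.0856 -0.0842 -0.0828]
 pack (array([ 431.9, -159.9]), array([21.8,  2.7]), 89.5) 0.09252233810167132
  blue [-2.66766615e-03 -4.48029408e-04  7.10892726e-05]
  white [ 0.00013299 -0.00044916  0.0002113 ]
[ 0.45184218 -0.08572099  0.43206365] [-0.5786696  -0.71434355  1.11076004] 0.012973079046084442
```

Cap is back up, the pack is seated, the neighbouring packs have not moved, and the arm is clear.

```bash
python3 -c "
from workcell import bot
print(bot.finish_job())"
```

```text
the job is handed in; nothing more can be done
None
```

Job handed in, verdict not shown: the orange pack lies in the cradle with its contacts towards the can and has been let go; the cap was pressed fully down at about 18 N and sprang back. The blue and white packs did not move; I did not re-measure the tape and wrench, but the arm never went near them.

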